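# Refit the square-bored handle on the flask press

### The arm

A 6-joint arm with a two-finger parallel gripper is mounted at the origin on the work surface. World frame = base frame: x ahead of the robot, y to its left, z up, the work surface at z = 0. Lengths are in m, angles in rad, forces in N, time in s.
With the tool pointing down it reaches from about 0.3 to 1 m from the base axis. Payload 5.1 kg.
Tool frame: the origin (TCP) lies midway between the tips of the shut fingers; the grasp point (between the pads) lies 19 mm behind it; x points along the fingers, y is the direction in which the jaws open and shut, and the axes are right-handed (so a half turn about x gives the same grasp; the last joint's range is limited). The gripper opens to 95 mm and grips with 3 to 60 N. Pads are 20 mm wide; open, the fingers measure 119 mm over their backs; the gripper's body (75 mm by 180 mm) begins 59 mm behind the grasp point.
Start: joints at [-1.246, 0.124, 1.65, -0, 1.367, -0.083], TCP at [0.258, -0.597, 0.215] pointing down, gripper open.
Joint ranges: [-2.61, 2.61], [-1.02, 2.33], [0.03, 2.71], [-1.35, 4.49], [0.32, 2.68], [-2.91, 2.91]. Speed limits (rad/s): [2.57, 2.57, 3.14, 3.14, 3.14, 3.14].

### API

Orientations are given as a unit quaternion [x, y, z, w].
In Python, from bench import arm gives the robot as it stands.
- The arm moves only by the tool drive_tool, never from a script. Its argument "steps" is a list that holds one entry, the list of rows, each a list of 7 numbers: the shift along the tool's x, y, z in mm, then the turn, a rotation vector about the tool's x, y, z in rad, then the opening, from 0 (shut) to 1 (fully open). A call has 1 to 5 rows; each row is the pose to reach, as a shift and turn from the pose measured when the call began, along the tool's axes at that moment; what a row does not reach only later rows make up. A row lasts 1/8 s, in which the tool goes at most 62.5 mm and 10.7 degrees, less where a joint would pass 70% of its speed; a pose out of reach is approached as far as the arm can. A call with a gripper value outside its range is refused whole. The fingers move at their own pace and stop on an object; "grip_force" is the grip in N (left out, the last holds). Time passes only in rows, so rows that repeat a pose let the fingers close. It gives the time, the measured TCP pose, the force and the opening at its end, in the units of the state.
- arm.get_obs(): the state, without advancing time (a new reading comes with each control period).
- arm.get_image(name): name is "scene" or "top" or "wrist"; returns a dict with "color" (420x560x3 uint8, blue, green, red), "range_z" (420x560 float32, m along the optical axis (not along the pixel's ray), 0 where there is no reading), "camera_matrix" (3x3 intrinsics, pixels), "eye" and "orientation" of the camera in the world. Camera axes: x right, y down, z forward; pixel columns grow to the right and rows downward; lengths in m; the calibration is good to about 2 mm. A picture is of the moment at which its call begins.
- arm.close_job(): hands the job in, once; it reports no verdict.
The state is a dict: "time_s": time; "q": joint angles; "dq": joint speeds; "joint_efforts": joint torques, N m; "ee_pos": TCP position; "eef_rot": TCP orientation; "contact_force": force on the tool from outside, world axes, zero at the start; "ft_torque": the same for the moment, N m; "width": opening from 0.0 (shut) to 1.0 (fully open).
Only numpy, scipy, OpenCV 4.12 (cv2) and the standard library are available. Lean on these libraries where they do the work, as an engineer would, in place of code of your own. Each camera call takes 0.05 s, during which the arm holds its last target.

### The job

In this dental laboratory the flask press on the bench has lost its handle. Pick up the two-armed handle that has the square hole (blue hub), turn it to match the square spindle on top of the press and lower it on, still in the grip, until it sits fully home on the collar, then let go. Leave the other handle (yellow hub, round hole) and the small lidded jar where they are.

Things in the scene. Friction and masses are not known exactly. Their poses are not given: they have to be found in the camera images.
- handle_center (a point): Centre of the loose blue handle: hub 42 x 42 mm, 36 high, flat on the bench; this point is 18 mm above its underside, on the axis (z, up) of a through hole 25 x 25 mm with sides parallel to the hub's. Arms along x and -x: 12 mm bars, 4 mm above this point, with 20 mm thick black grips, 130 mm over all. Bare +y and -y faces: grip across them (42 mm) from above. Any quarter turn fits.
- spindle_tip (a point): Middle of the tip, 200 mm above the bench, of the fixed upright steel spindle on the grey flask press. Shaft 20 x 20 mm, sides parallel to this point's x and y (z up), turned differently from the press; top 12 mm taper to 10 x 10. It rises 30 mm above a round 42 mm collar; handle home on it: its centre 12 mm below this point. Press crosshead, 190 x 50 mm: 50 mm below the tip (nuts 42).
- other_center (a point): Centre of the wrong handle, to be left alone: same shape, size and axes as the right one, but yellow hub and a round hole 14 mm across. It stands on the bench; the two handles may lie either way round.
- jar_center (a point): Centre of a small closed powder jar with a grey lid, 42 mm across, about 60 mm high, standing on the bench, to be left alone; this point is 30 mm above the bench.
Not all that is in view belongs to the job. Several things look just like the part that bears handle_center: the one meant starts nearest to the robot's base.

How it is judged:
On the way, in this order (a step that is already met when the one before it is completed fails the run):
1. the blue-hubbed handle is held in the gripper, above the spindle's tip (contact force between the fingers and handle above 1 N and height (world z) of handle_center above 0.205 m), for 0.1 s.
2. still held, it has been lowered over the spindle (its centre at or below the tip) (contact force between the fingers and handle above 1 N and z of handle_center in the frame of spindle_tip below 0 m and horizontal distance between handle_center and spindle_tip below 0.012 m), for 0.1 s.
At the end, for the whole second after the job is handed in: The blue-hubbed handle sits home on the spindle: its centre within 10 mm of the spindle's axis and 7 to 17 mm below the tip (12 when flat on the collar), upright within 10 degrees, at rest and released; the yellow-hubbed handle and the jar are within 30 mm of where they were (horizontal distance between handle_center and spindle_tip below 0.01 m and z of handle_center in the frame of spindle_tip between -0.017 and -0.007 m and angle between handle_center's own z axis and vertical below 0.17 rad and linear speed of handle below 0.02 m/s and contact force between the fingers and handle below 0.1 N and distance of each of other_center, jar_center from where it was at the start of the episode below 0.03 m); the robot touches nothing.
It fails at once if the yellow-hubbed handle is moved by more than 30 mm (distance of other_center from where it was at the start of the episode above 0.03 m).
It fails at once if the jar is moved by more than 30 mm or tipped (distance of jar_center from where it was at the start of the episode above 0.03 m or angle between jar_center's own z axis and vertical above 0.5 rad).
It also fails if it takes over 38 s, if anything falls off the work surface, if the arm or the gripper's body presses on something with over 40 N, if the wrist force passes 120 N, or if a joint passes its speed limit or range.

## Working session

There is one attempt and no reset: what is moved stays moved. The work goes in short steps, Python scripts to look and compute and a tool call to move; the robot and the scene stay as the last step left them, time stands still between calls to the robot, and variables do not carry over. Pictures are saved under pics/ and viewed, and the job is handed in when it is done.

Besides the shell and the picture viewer there is one more tool, called after "Call:" as name(argument=value, ...), one argument or row to a line, values as JSON. drive_tool: Moves the arm, as the interface text tells. Its arguments: {"type":"object","properties":{"steps":{"type":"array","items":{"type":"array","items":{"type":"array","items":{"type":"number"}}}},"grip_force":{"type":"number"}},"required":["steps"]}

```bash
mkdir -p pics
cat > h.py <<'E'
import numpy as np,cv2
from scipy.spatial.transform import Rotation as R
from bench import arm
def grab(n):
    d=arm.get_image(n); np.savez(f'{n}.npz',**{k:np.asarray(v) for k,v in d.items()}); return d
def load(n): return dict(np.load(f'{n}.npz'))
def rotm(o):
    o=np.asarray(o); return o if o.shape==(3,3) else R.from_quat(o).as_matrix()
def onplane(d,uv,z):
    uv=np.atleast_2d(uv).astype(float); K=d['camera_matrix']
    r=np.c_[uv,np.ones(len(uv))]@np.linalg.inv(K).T@rotm(d['orientation']).T
    e=np.asarray(d['eye']); return e+r*((z-e[2])/r[:,2])[:,None]
def cloud(d):
    z=d['range_z'];h,w=z.shape;u,v=np.meshgrid(np.arange(w),np.arange(h))
    p=np.stack([u,v,np.ones_like(u)],-1)@np.linalg.inv(d['camera_matrix']).T*z[...,None]
    return p@rotm(d['orientation']).T+np.asarray(d['eye'])
E
python3 - <<'E'
from h import *
o=arm.get_obs();print(o)
for n in['scene','top','wrist']:
    d=grab(n);cv2.imwrite(f'pics/{n}0.png',d['color']);print(n,d['eye'],d['orientation'])
E
```

```text
{'time_s': 0.0, 'q': array([-1.24559816e+00,  1.24505413e-01,  1.65163385e+00, -3.98070163e-06,
        1.36747626e+00, -8.25712606e-02]), 'dq': array([ 0.00086958, -0.00048544, -0.00066628, -0.00096835,  0.00043606,
       -0.00128535]), 'joint_efforts': array([ 1.02843867e-03, -4.17598414e+01, -3.59931171e+01,  7.75190885e-02,
        4.92676813e-02, -1.93472224e-04]), 'ee_pos': array([ 0.25755622, -0.59611962,  0.21341057]), 'eef_rot': array([-0.69237244, -0.14388149,  0.69254828, -0.14246195]), 'contact_force': array([ 0.52124225, -0.48427553,  0.16653048]), 'ft_torque': array([0.05195245, 0.04045569, 0.06720097]), 'width': 0.999590561573758}
scene [ 1.23522443 -0.26495639  0.9739426 ] [ 0.74601094  0.56977933 -0.20938775 -0.2738174 ]
top [ 0.39060616 -0.06519487  1.20925569] [-0.70249212  0.70714131 -0.06019832  0.05321789]
wrist [ 0.33514619 -0.56345542  0.38465846] [ 0.82613699 -0.5428052  -0.0835314   0.1260266 ]
```

View pics/scene0.png

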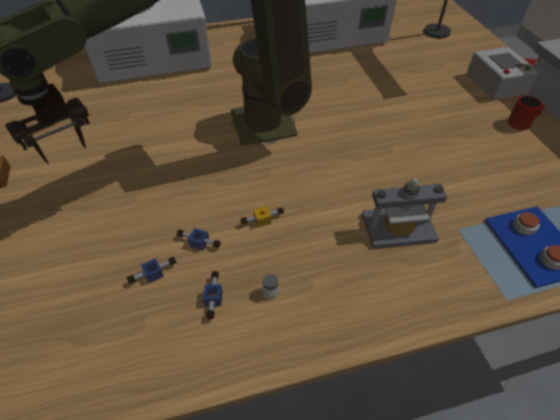

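View pics/top0.png

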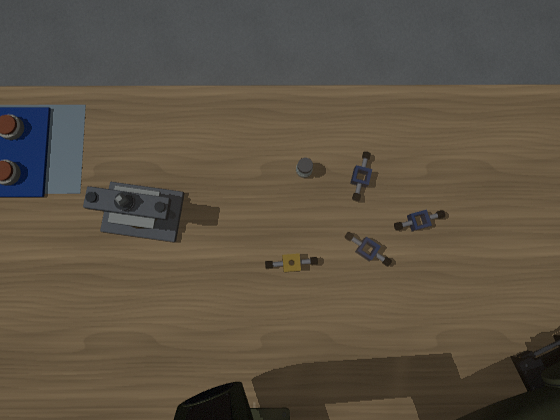

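View pics/wrist0.png

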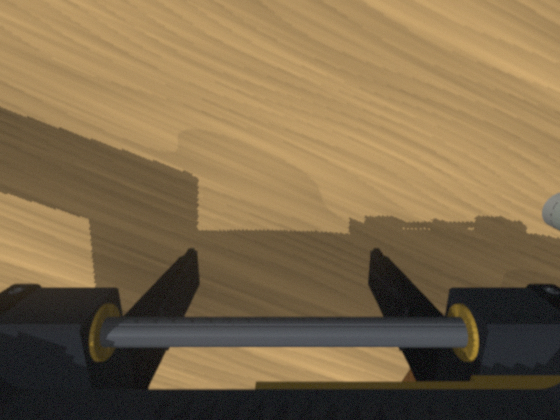

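Scene: three blue handles at (198,239), (152,270) and (213,293), the yellow one at (262,216), the jar at (270,286), and the press at (400,210). Top view: blue handles at (370,249), (420,220) and (362,177), yellow at (291,263), jar at (305,168), and spindle at about (124,201). Next I'll measure these.

Run:
```python
from h import *
d=load('top');P=cloud(d);c=d['color'];hsv=cv2.cvtColor(c,cv2.COLOR_BGR2HSV)
m=((hsv[...,0]>105)&(hsv[...,0]<130)&(hsv[...,1]>90)).astype(np.uint8)
m[:, :200]=0
n,l,s,ce=cv2.connectedComponentsWithStats(m)
for i in range(1,n):
    if s[i,4]<40: continue
    w=P[l==i]; top=w[w[:,2]>0.03]
    print(ce[i],s[i,4],onplane(d,ce[i],.036)[0],np.hypot(*onplane(d,ce[i],.036)[0][:2]),np.percentile(w[:,2],[5,50,95]))
print('yel',onplane(d,(291,263),.036),'jar',onplane(d,(305,168),.06), 'spin',onplane(d,(124,201),.2))
cv2.imwrite('pics/c1.png',cv2.resize(c[140:280,270:460],None,fx=4,fy=4,interpolation=cv2.INTER_CUBIC))
cv2.imwrite('pics/c2.png',cv2.resize(c[170:250,75:195],None,fx=6,fy=6,interpolation=cv2.INTER_CUBIC))
```

```text
[357.39655172 172.53448276] 58 [ 0.67086961 -0.28036978  0.036     ] 0.7270991984289776 [0.03190105 0.03601725 0.03874617]
[416.50793651 217.22222222] 63 [ 0.55585741 -0.42410533  0.036     ] 0.699172937219339 [0.03231881 0.03520909 0.03970767]
yel [[ 0.44450007 -0.10969122  0.036     ]] jar [[ 0.67732555 -0.14627684  0.06      ]] spin [[0.5716671  0.25319036 0.2       ]]
```

View pics/c1.png

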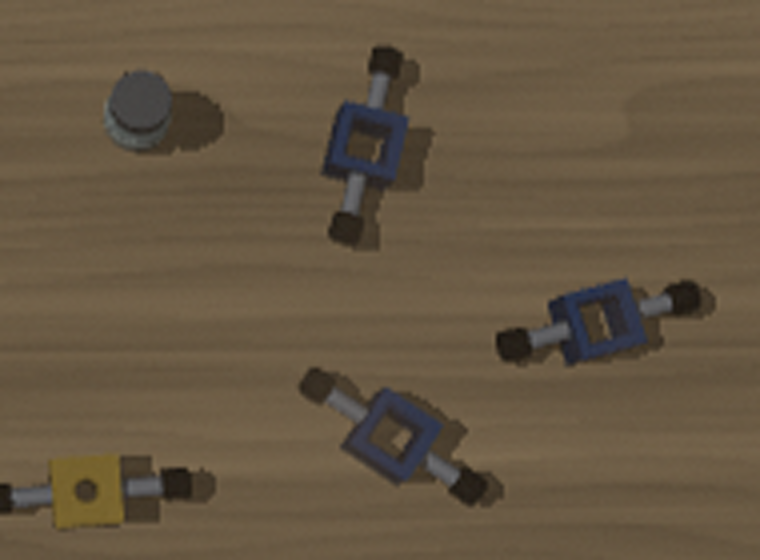

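View pics/c2.png

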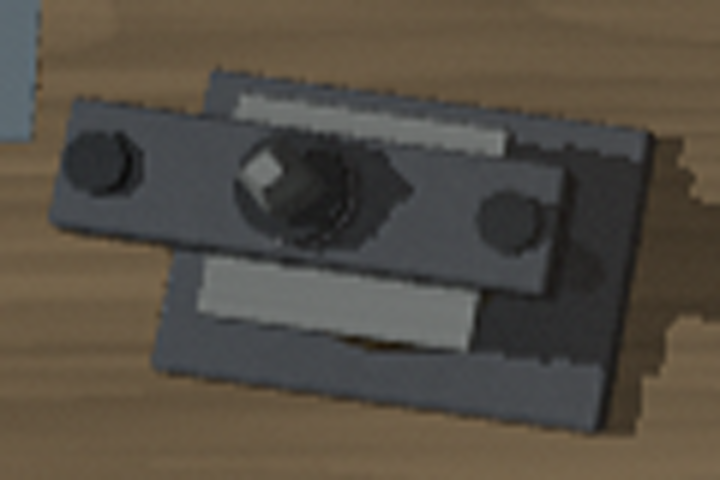

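Candidates in the top view: blue A (370,249), blue B (420,220), blue C (362,177), and the yellow one (291,263), which is wrong because of its round hole. The close crop shows that A is a blue hub with a square hole. It also looks nearest to the base, and I'll check that along with its orientation.

```bash
cat >> h.py <<'E'
def handle(d,xy,zlo=.012,zhi=.05,r=.09,verbose=True):
    P=cloud(d);m=(P[...,2]>zlo)&(P[...,2]<zhi)&(np.hypot(P[...,0]-xy[0],P[...,1]-xy[1])<r)&(d['range_z']>0)
    n,l,s,ce=cv2.connectedComponentsWithStats(m.astype(np.uint8)); i=1+np.argmax(s[1:,4])
    v,u=np.nonzero(l==i); return P[l==i],np.c_[u,v]
def toolmove(o,p,yaw_y):
    """shift(mm)/rotvec in tool axes to pointing-down pose at p with jaw axis y at world yaw (mod pi)"""
    Rc=R.from_quat(o['eef_rot']);best=None
    for k in(0,np.pi):
        y=np.array([np.cos(yaw_y+k),np.sin(yaw_y+k),0]);x=np.array([0,0,-1.]);z=np.cross(x,y)
        rv=(Rc.inv()*R.from_matrix(np.c_[x,y,z])).as_rotvec()
        if best is None or np.linalg.norm(rv)<np.linalg.norm(best):best=rv
    return np.round(Rc.inv().apply(np.asarray(p)-o['ee_pos'])*1000,1),np.round(best,4)
E
python3 - <<'E'
from h import *
d=load('top')
for n,px in dict(A=(370,249),B=(420,220),C=(362,177)).items():
    p=onplane(d,px,.03)[0]
    w,uv=handle(d,p[:2],r=.075)
    rc=cv2.minAreaRect(w[:,:2].astype(np.float32)*1000)
    x=w[:,:2]-w[:,:2].mean(0);ev,V=np.linalg.eigh(x.T@x)
    print(n,p,np.hypot(*p[:2]),len(w),rc,np.degrees(np.arctan2(V[1,1],V[0,1])))
    if n=='A':yaw=np.arctan2(V[1,1],V[0,1]);c=np.array(rc[0])/1000
o=arm.get_obs();print(np.degrees(R.from_quat(o['eef_rot']).as_matrix()))
print(toolmove(o,[c[0],c[1],.2],yaw+np.pi/2), c)
K=d['camera_matrix'];print(K)
w=load('wrist');Rt=R.from_quat(o['eef_rot']);print('cam in tool',Rt.inv().apply(w['eye']-o['ee_pos']),(Rt.inv()*R.from_matrix(rotm(w['orientation']))).as_matrix())
E
```

```text
A [ 0.4779131  -0.30609785  0.03      ] 0.5675357521593851 466 ((478.78271484375, -301.4903564453125), (130.0712890625, 42.241783142089844), 55.531776428222656) 55.425945405641535
B [ 0.5496265  -0.43432967  0.03      ] 0.7005223361822897 471 ((550.51171875, -434.583740234375), (42.05399703979492, 130.56150817871094), 15.217488288879395) 105.17968771430772
C [ 0.66062089 -0.2927769   0.03      ] 0.7225913619298866 451 ((664.1068725585938, -291.4292297363281), (42.30564880371094, 129.67323303222656), 74.95626831054688) 164.7691471015746
[[-3.00010352e-02  2.27239098e+01 -5.25968571e+01]
 [ 8.70783248e-02 -5.25967855e+01 -2.27239285e+01]
 [-5.72957055e+01 -9.18355178e-02 -6.99531424e-03]]
(array([  14. , -182.8, -319.9]), array([-0.5595, -0.0006,  0.0015])) [ 0.47878271 -0.30149036]
[[476.50297257   0.         277.45777118]
 [  0.         476.50297257 208.23041194]
 [  0.           0.           1.        ]]
cam in tool [-0.17098794  0.00037732 -0.08420202] [[-4.01842235e-04 -2.99030006e-01  9.54243624e-01]
 [ 9.99999904e-01  4.90996206e-05  4.36496975e-04]
 [-1.77378693e-04  9.54243707e-01  2.99029957e-01]]
```

Run:
```python
from h import *
for n in('top','scene'):
    d=load(n);P=cloud(d);ok=d['range_z']>0
    near=(np.hypot(P[...,0]-.57,P[...,1]-.253)<.05)&ok
    print(n)
    for lo,hi in((.155,.168),(.168,.175),(.176,.187),(.19,.198),(.197,.21)):
        m=near&(P[...,2]>lo)&(P[...,2]<hi);w=P[m]
        if len(w)>4: print(lo,hi,len(w),w[:,:2].mean(0),cv2.minAreaRect(w[:,:2].astype(np.float32)*1000),cv2.minEnclosingCircle(w[:,:2].astype(np.float32)*1000))
    v,u=np.nonzero(near&(P[...,2]>.165));print(u.min(),u.max(),v.min(),v.max())
d=load('scene')['color'];cv2.imwrite('pics/s2.png',cv2.resize(d[165:255,350:460],None,fx=6,fy=6,interpolation=cv2.INTER_CUBIC))
```

```text
top
0.155 0.168 89 [0.57260756 0.25546421] ((574.2416381835938, 244.06015014648438), (82.12667083740234, 40.75040817260742), 83.90533447265625) ((575.467041015625, 244.01614379882812), 41.895591735839844)
0.168 0.175 135 [0.57609482 0.2622174 ] ((577.527587890625, 265.29193115234375), (39.73859405517578, 39.996463775634766), 44.40327835083008) ((577.5174560546875, 264.7554626464844), 20.638160705566406)
0.176 0.187 20 [0.57546917 0.25933886] ((577.2318115234375, 263.8879089355469), (19.00071907043457, 20.501062393188477), 43.07754898071289) ((577.7901611328125, 264.409912109375), 13.468276023864746)
0.19 0.198 43 [0.57660411 0.26233826] ((576.8208618164062, 263.8561706542969), (19.282957077026367, 17.945266723632812), 45.08492660522461) ((577.0487670898438, 263.5119934082031), 11.950575828552246)
0.197 0.21 30 [0.57783126 0.26413324] ((578.0752563476562, 264.4971008300781), (12.605786323547363, 12.787245750427246), 37.38062286376953) ((577.3812255859375, 264.4801025390625), 8.294029235839844)
114 132 192 210
scene
0.155 0.168 72 [0.59184265 0.25334189] ((580.7750244140625, 247.372344
[... 246 characters left out ...]
4375), 45.677608489990234) ((580.9747924804688, 262.3355407714844), 21.084800720214844)
0.176 0.187 28 [0.5859584  0.25861705] ((586.31591796875, 263.2450866699219), (28.14925193786621, 13.677453994750977), 84.7580795288086) ((579.9027099609375, 263.8334655761719), 14.080370903015137)
0.19 0.198 31 [0.58272578 0.26096767] ((580.4197998046875, 262.5642395019531), (18.987478256225586, 18.725543975830078), 36.841819763183594) ((579.9849243164062, 263.14459228515625), 12.835134506225586)
0.197 0.21 21 [0.58143712 0.26290983] ((580.4884033203125, 264.076416015625), (11.202423095703125, 15.59826946258545), 41.011478424072266) ((579.8505859375, 264.6269226074219), 8.852006912231445)
403 419 177 194
```

Call:
drive_tool(
  steps=[
    [[14, -61, -62, -0.18, 0, 0, 1], [14, -122, -112, -0.36, 0, 0, 1], [14, -160, -170, -0.56, 0, 0, 0.8], [14, -183, -230, -0.56, 0, 0, 0.8], [14, -183, -285, -0.56, 0, 0, 0.8]],
  ],
)

```text
time_s: 0.78
ee_pos: [0.417, -0.3357, 0.2001]
eef_rot: [0.626, 0.329, -0.626, 0.328]
contact_force: [1.0, -0.1, -0.3]
width: 0.807
```

Run:
```python
from h import *
d=grab('wrist');cv2.imwrite('pics/w1.png',d['color'])
w,uv=handle(d,(.4788,-.3015),r=.08)
rc=cv2.minAreaRect(w[:,:2].astype(np.float32)*1000)
x=w[:,:2]-w[:,:2].mean(0);ev,V=np.linalg.eigh(x.T@x);yaw=np.arctan2(V[1,1],V[0,1])
print(rc,np.degrees(yaw)%180,w[:,2].max())
o=arm.get_obs();print(o['ee_pos'])
print(toolmove(o,[.4788,-.3015,.1],np.radians(145.5)))
```

```text
((480.8160705566406, -302.88470458984375), (129.63787841796875, 42.050567626953125), 55.31315231323242) 55.266674875113516 0.03926553230316604
[ 0.42214954 -0.33143086  0.20014319]
(array([100.5,  29.9, -56. ]), array([ 0.004 , -0.0061, -0.0004]))
```

View pics/w1.png

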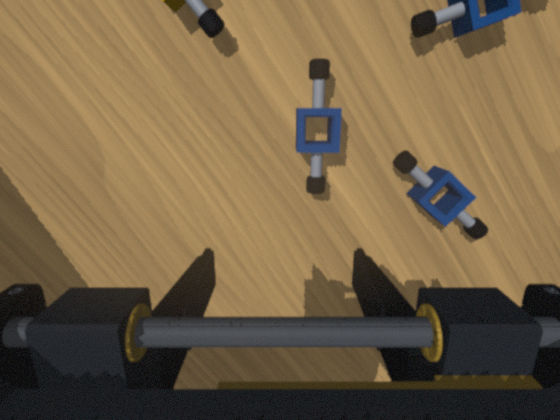

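View pics/s2.png

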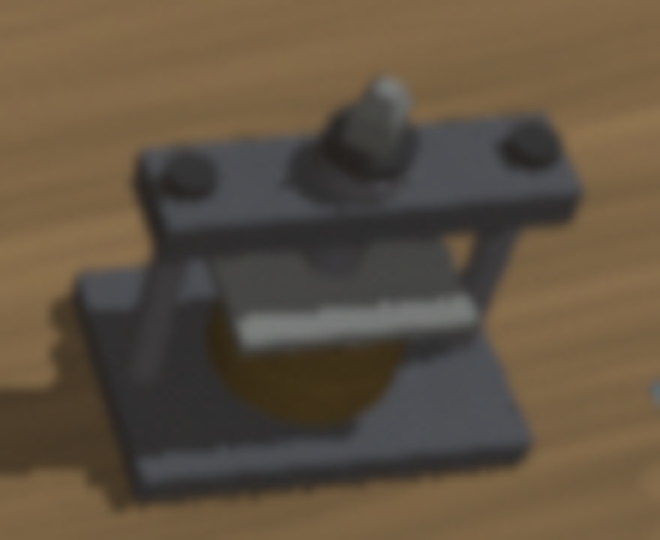

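The wrist view shows A's square-hole hub at (318,130), with its arms along the image vertical and between the jaws. Its pose agrees with the top view to 2 mm and 0.2°. Going down.

Call:
drive_tool(
  steps=[
    [[40, 31, -40, 0.004, -0.006, 0, 0.75], [90, 31, -57, 0.004, -0.006, 0, 0.7], [130, 31, -57, 0.004, -0.006, 0, 0.7], [130, 31, -57, 0.004, -0.006, 0, 0.7], [130, 31, -57, 0.004, -0.006, 0, 0.7]],
  ],
)

```text
time_s: 1.45
ee_pos: [0.481, -0.3021, 0.0721]
eef_rot: [0.626, 0.328, -0.625, 0.33]
contact_force: [1.2, -0.5, 0.3]
width: 0.7
```

Run:
```python
from h import *
d=grab('wrist');cv2.imwrite('pics/w2.png',d['color'])
o=arm.get_obs();print(o['ee_pos'],o['contact_force'])
print(toolmove(o,[.480,-.302,.006],np.radians(145.4)))
```

```text
[ 0.48150349 -0.30256842  0.07302541] [0.79331341 0.20284623 0.41912203]
(array([67. , -1.9,  0.4]), array([ 0.0012,  0.0001, -0.0044]))
```

View pics/w2.png

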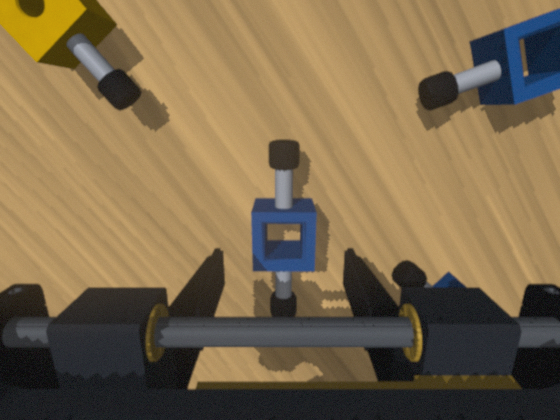

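The hub at (284,235) is centred between the fingers at (222,250) and (346,250), and nothing is in the fingers' path.

Call:
drive_tool(
  steps=[
    [[35, -1, 0, 0, 0, -0.003, 0.7], [66, -1, 0, 0, 0, -0.003, 0.7], [66, -1, 0, 0, 0, -0.003, 0.7], [66, -1, 0, 0, 0, -0.003, 0.35], [66, -1, 0, 0, 0, -0.003, 0.3]],
  ],
  grip_force=30,
)

```text
time_s: 2.12
ee_pos: [0.4824, -0.3034, 0.0095]
eef_rot: [0.627, 0.327, -0.625, 0.331]
contact_force: [0.0, -0.3, -0.3]
width: 0.547
```

Call:
drive_tool(
  steps=[
    [[0, 0, 0, 0, 0, 0, 0.25], [0, 0, 0, 0, 0, 0, 0.25], [0, 0, 0, 0, 0, 0, 0.25]],
  ],
)

```text
time_s: 2.5
ee_pos: [0.483, -0.3039, 0.0106]
eef_rot: [0.627, 0.327, -0.625, 0.331]
contact_force: [-0.9, 0.1, 5.6]
width: 0.442
```

The width of 0.442 is 42 mm, so the hub is held, but about 5 mm higher than planned. There is plenty of time, so I'll regrip lower.

Call:
drive_tool(
  steps=[
    [[0, 0, 0, 0, 0, 0, 0.55], [4, 0, 0, 0, 0, 0, 0.6], [5, 0, 0, 0, 0, 0, 0.6], [5, 0, 0, 0, 0, 0, 0.4], [5, 0, 0, 0, 0, 0, 0.3]],
  ],
)

```text
time_s: 3.12
ee_pos: [0.483, -0.3039, 0.0055]
eef_rot: [0.627, 0.327, -0.625, 0.331]
contact_force: [0.2, 0.5, -0.1]
width: 0.446
```

Call:
drive_tool(
  steps=[
    [[0, 0, 0, 0, 0, 0, 0.3], [0, 0, 0, 0, 0, 0, 0.3], [0, 0, 0, 0, 0, 0, 0.3]],
  ],
)

```text
time_s: 3.5
ee_pos: [0.483, -0.3039, 0.0055]
eef_rot: [0.627, 0.327, -0.625, 0.331]
contact_force: [0.6, -1.0, -0.5]
width: 0.439
```

Call:
drive_tool(
  steps=[
    [[-60, 0, 0, 0, 0, 0, 0.3], [-120, 0, 0, 0, 0, 0, 0.3], [-180, 0, 0, -0.18, 0, 0, 0.3], [-240, 0, 0, -0.36, 0, 0, 0.3], [-300, 0, 0, -0.54, 0, 0, 0.3]],
  ],
)

```text
time_s: 4.12
ee_pos: [0.4808, -0.3022, 0.3068]
eef_rot: [0.514, 0.483, -0.514, 0.488]
contact_force: [0.2, -0.4, -1.7]
width: 0.436
```

Run:
```python
from h import *
o=arm.get_obs();print(o['time_s'],o['ee_pos'],o['width'],o['q'])
y=R.from_quat(o['eef_rot']).as_matrix();print(y.round(3))
# target: spindle 100mm at tool -z of final pose (camera side)
s=np.array([.578,.264,.36]);z=np.array([np.sin(np.pi/4),-np.cos(np.pi/4),0])
print(toolmove(o,s+z*.10,np.radians(45)))
```

```text
4.125 [ 0.48079428 -0.30219122  0.3067999 ] 0.4358322286530762 [-6.55627169e-01 -1.02992038e-01  1.72584212e+00 -5.91957451e-05
  1.51261662e+00 -5.98703524e-01]
[[ 0.005  0.998 -0.057]
 [-0.004 -0.057 -0.998]
 [-1.     0.005  0.004]]
(array([ -54.3,  139.7, -504. ]), array([-0.8423,  0.0054, -0.0033]))
```

Call:
drive_tool(
  steps=[
    [[-10, 15, -60, -0.17, 0, 0, 0.3], [-20, 30, -120, -0.34, 0, 0, 0.3], [-30, 45, -180, -0.51, 0, 0, 0.3], [-40, 65, -240, -0.68, 0, 0, 0.3], [-54, 85, -300, -0.84, 0, 0, 0.3]],
  ],
)

```text
time_s: 4.75
ee_pos: [0.5807, -0.0095, 0.3585]
eef_rot: [0.269, 0.652, -0.27, 0.655]
contact_force: [0.4, -0.9, -1.8]
width: 0.441
```

Run:
```python
from h import *
o=arm.get_obs();print(o['time_s'],o['ee_pos'],o['width'],o['q'])
s=np.array([.578,.264,.36]);z=np.array([np.sin(np.pi/4),-np.cos(np.pi/4),0])
print(toolmove(o,s+z*.10,np.radians(45)))
```

```text
4.75 [ 0.5806649  -0.00954659  0.35852004] 0.4410873612519905 [-0.10717374 -0.08154824  1.62140585 -0.00335158  1.59801158 -0.89571014]
(array([ -2. , 191.8, -94.7]), array([0.003 , 0.005 , 0.0003]))
```

Call:
drive_tool(
  steps=[
    [[-2, 55, -25, 0, 0, 0, 0.3], [-2, 110, -50, 0, 0, 0, 0.3], [-2, 160, -75, 0, 0.005, 0, 0.3], [-2, 192, -95, 0, 0.005, 0, 0.3], [-2, 192, -95, 0, 0.005, 0, 0.3]],
  ],
)

```text
time_s: 5.38
ee_pos: [0.6483, 0.1961, 0.358]
eef_rot: [0.268, 0.655, -0.269, 0.653]
contact_force: [0.8, -0.6, -1.9]
width: 0.44
```

Call:
drive_tool(
  steps=[
    [[0, 0, 0, 0, 0, 0, 0.3], [0, 0, 0, 0, 0, 0, 0.3]],
  ],
)

```text
time_s: 5.62
ee_pos: [0.6481, 0.195, 0.3577]
eef_rot: [0.268, 0.655, -0.27, 0.653]
contact_force: [0.9, -0.3, -1.6]
width: 0.441
```

Run:
```python
from h import *
o=arm.get_obs();print(o['time_s'],o['ee_pos'],o['width'],o['q'])
d=grab('wrist');cv2.imwrite('pics/w3.png',d['color'])
for n in('top','scene'):
    t=grab(n);cv2.imwrite(f'pics/{n}3.png',t['color'])
```

```text
5.625 [0.64806183 0.19504701 0.35765346] 0.44126591127556825 [ 2.13093040e-01  1.36618823e-01  1.40023170e+00 -6.63378934e-05
  1.60866848e+00 -5.77871805e-01]
```

View pics/w3.png

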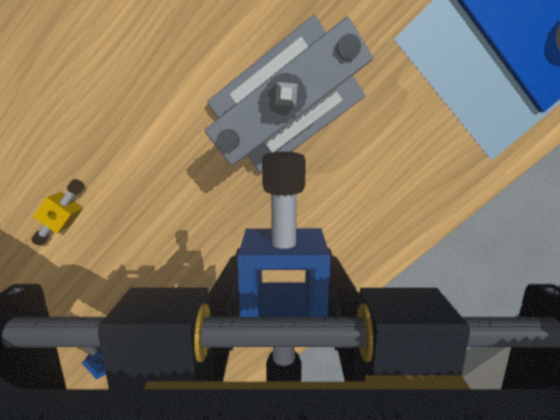

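The wrist view shows the handle squarely in the grip, with its hub at (284,270) and grip end at (284,172). The spindle tip is clear at (287,93).

Run:
```python
from h import *
d=load('wrist');P=cloud(d);c=d['color']
near=(np.hypot(P[...,0]-.578,P[...,1]-.264)<.035)&(d['range_z']>0)
for lo,hi in((.166,.174),(.176,.187),(.1975,.206)):
    m=near&(P[...,2]>lo)&(P[...,2]<hi);w=P[m]
    if len(w)>4: print(lo,hi,len(w),w[:,:2].mean(0),np.median(w[:,2]),cv2.minAreaRect(w[:,:2].astype(np.float32)*1000),cv2.minEnclosingCircle(w[:,:2].astype(np.float32)*1000))
w=P[near&(P[...,2]>.175)];print('shaft',len(w),cv2.minAreaRect(w[:,:2].astype(np.float32)*1000))
w=P[near&(P[...,2]>.166)];print('all',cv2.minEnclosingCircle(w[:,:2].astype(np.float32)*1000))
cv2.imwrite('pics/w3c.png',cv2.resize(c[58:128,245:335],None,fx=8,fy=8,interpolation=cv2.INTER_CUBIC))
# handle in wrist view: points at hub top and grip
m=(P[...,2]>.33)&(d['range_z']>0)
v,u=np.nonzero(m&(d['color'][...,0]>d['color'][...,2]+40));print('hub px',u.min(),u.max(),v.min(),v.max())
w=P[v,u];top=w[w[:,2]>np.percentile(w[:,2],60)];print('hub top',np.percentile(w[:,2],[5,50,95]),cv2.minAreaRect(top[:,:2].astype(np.float32)*1000))
```

```text
0.166 0.174 935 [0.579272   0.26440688] 0.17096503990964312 ((579.088623046875, 264.70953369140625), (40.39253234863281, 40.8343505859375), 45.29058074951172) ((579.4240112304688, 264.5160217285156), 20.79587173461914)
0.1975 0.206 201 [0.57919264 0.26439902] 0.2005645450171083 ((579.0454711914062, 264.23114013671875), (13.427783012390137, 13.13019847869873), 41.12705612182617) ((578.9256591796875, 264.1058654785156), 9.256715774536133)
shaft 737 ((587.155029296875, 255.1488037109375), (19.969074249267578, 44.405582427978516), 40.302520751953125)
all ((583.3106079101562, 258.7229919433594), 27.738571166992188)
hub px 105 329 232 371
hub top [0.384137   0.38903974 0.39013131] ((632.3366088867188, 193.24566650390625), (65.06473541259766, 40.74079895019531), 45.54540252685547)
```

View pics/w3c.png

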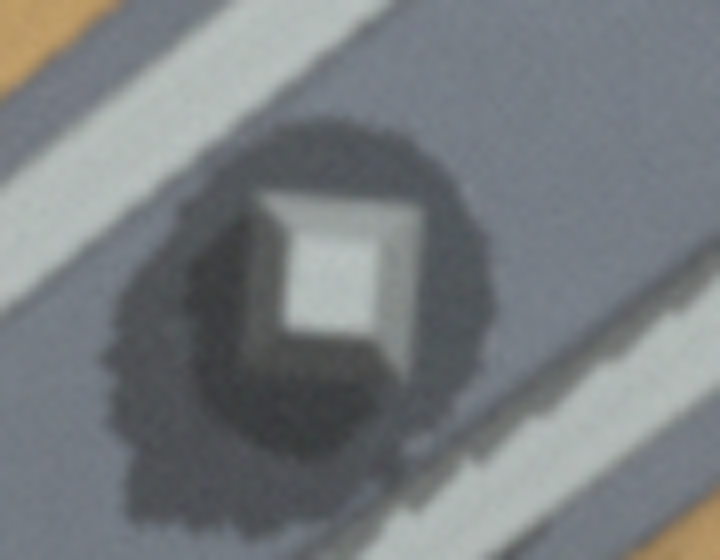

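Run:
```python
from h import *
d=load('wrist');P=cloud(d)
f=lambda a:(np.array(a)+.5)/8-.5+[245,58]
for nm,a,z in(('tip',[(288,235),(380,238),(377,335),(281,331)],.2),('sh',[(260,191),(426,209),(406,382)],.188)):
    w=onplane(d,f(a),z);e=np.diff(w[:,:2],axis=0)
    print(nm,w[:,:2].round(4).tolist(),'ctr',w[:,:2].mean(0) if len(w)==4 else (w[0]+w[2])[:2]/2,np.degrees(np.arctan2(e[:,1],e[:,0]))%90,np.linalg.norm(e,axis=1))
m=(abs(P[...,2]-.388)<.004)&(d['range_z']>0);m[:, :238]=0;m[:,332:]=0
v,u=np.nonzero(m&(d['color'][...,0]>d['color'][...,2]+30)&(np.arange(420)[:,None]<316))
o=arm.get_obs();Rt=R.from_quat(o['eef_rot'])
t=Rt.inv().apply(P[v,u]-o['ee_pos'])*1000
print('hub top in tool y',np.percentile(t[:,1],[1,99]),'z',np.percentile(t[:,2],[1,99]),'x',np.median(t[:,0]),len(v))
# hole front edge near y=0
c=t[abs(t[:,1])<8];print('front wall z',np.percentile(c[:,2],[2,98]))
# grip end extents in tool
m=(P[...,2]>.33)&(d['range_z']>0);m[:140]=0;m[225:]=0;m[:,:255]=0;m[:,315:]=0
v,u=np.nonzero(m);t=Rt.inv().apply(P[v,u]-o['ee_pos'])*1000
print('grip z',np.percentile(t[:,2],[1,99]),'y',t[:,1].mean()); k=t[t[:,2]>-99]; print(np.polyfit(k[:,2],k[:,1],1))
print('jaw yaw',np.degrees(np.arctan2(*Rt.as_matrix()[[1,0],1])))
```

```text
tip [[0.572, 0.2645], [0.5797, 0.2718], [0.587, 0.2642], [0.5788, 0.2566]] ctr [0.5793709  0.26425721] [43.56489562 43.88179914 43.06269691] [0.01055325 0.01054596 0.01112697]
sh [[0.5656, 0.266], [0.5809, 0.2785], [0.5933, 0.2633]] ctr [0.57944914 0.26461787] [39.52943821 39.00753692] [0.0197589  0.01964463]
hub top in tool y [-21.73589023  19.70424123] z [-21.78940797  12.29953654] x -30.644868573102134 3657
front wall z [-21.76609765  12.39463112]
grip z [-65.44662855 -33.14717763] y -1.0262142699548833
[-3.50792004e-04 -1.04457799e+00]
jaw yaw 45.30538492475043
```

```bash
cat >> h.py <<'E'
def seat(o,hz,s=(.5794,.2644),yaw=40.5,off=(-12.5,-1.0,-.5)):
    a=np.radians(yaw);y=np.array([np.cos(a),np.sin(a),0]);z=np.array([y[1],-y[0],0])
    p=np.r_[s,hz]-(np.c_[[0,0,-1.],y,z]@np.array(off)/1000)
    return toolmove(o,p,a)
E
python3 - <<'E'
from h import *
o=arm.get_obs();print(seat(o,.25))
E
```

```text
(array([121. ,   2.1, -97. ]), array([ 0.0839, -0.0015,  0.0024]))
```

Call:
drive_tool(
  steps=[
    [[30, 2, -50, 0.084, 0, 0, 0.3], [60, 2, -97, 0.084, -0.001, 0.002, 0.3], [100, 2, -97, 0.084, -0.001, 0.002, 0.3], [121, 2, -97, 0.084, -0.001, 0.002, 0.3], [121, 2, -97, 0.084, -0.001, 0.002, 0.3]],
  ],
)

```text
time_s: 6.4
ee_pos: [0.5798, 0.2637, 0.2355]
eef_rot: [0.295, 0.643, -0.297, 0.641]
contact_force: [0.5, -0.0, -2.0]
width: 0.439
```

Call:
drive_tool(
  steps=[
    [[0, 0, 0, 0, 0, 0, 0.3], [0, 0, 0, 0, 0, 0, 0.3]],
  ],
)

```text
time_s: 6.65
ee_pos: [0.5809, 0.2635, 0.2375]
eef_rot: [0.296, 0.642, -0.297, 0.641]
contact_force: [-0.4, 0.6, -1.9]
width: 0.44
```

Run:
```python
from h import *
o=arm.get_obs();print(o['time_s'],o['ee_pos'],o['contact_force'],o['width']);print(seat(o,.21),seat(o,.188))
for n in('wrist','scene','top'):
    d=grab(n);c=d['color']
    if n=='scene':c=cv2.resize(c[120:260,330:480],None,fx=4,fy=4,interpolation=cv2.INTER_CUBIC)
    cv2.imwrite(f'pics/{n}4.png',c)
```

```text
6.65 [0.58093894 0.26353323 0.23745816] [-0.36546086  0.58404692 -1.8540957 ] 0.44018852207185105
(array([40. ,  0.4, -1.1]), array([-0.0019, -0.0007,  0.0012])) (array([62. ,  0.5, -1.1]), array([-0.0019, -0.0007,  0.0012]))
```

View pics/wrist4.png

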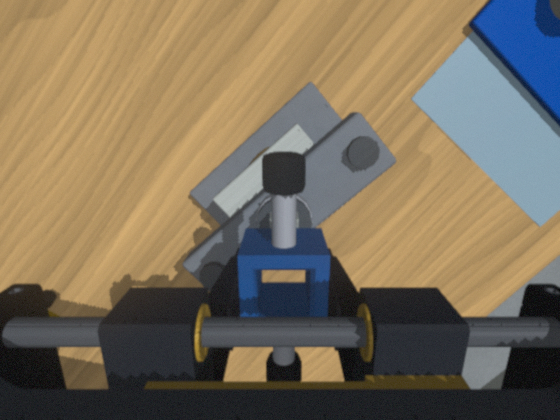

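View pics/scene4.png

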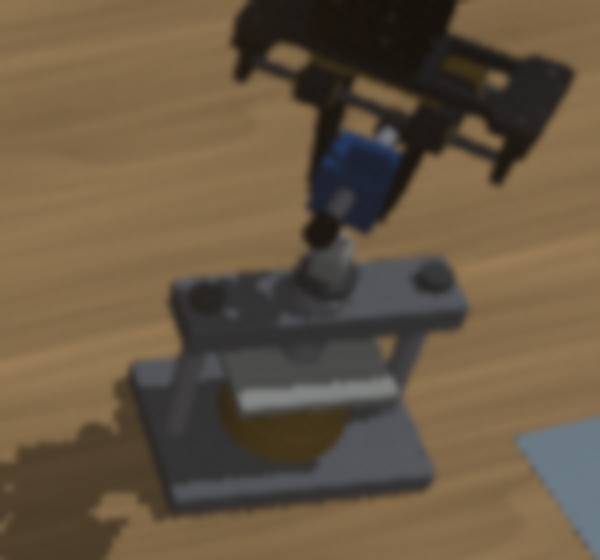

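The wrist view shows the collar arc at (284,210), centred behind the handle bar at (284,215). The scene crop shows the hub held directly above the spindle. I'll lower in stages and watch the force.

Call:
drive_tool(
  steps=[
    [[15, 0, -1, 0, 0, 0, 0.3], [30, 0, -1, 0, 0, 0, 0.3], [40, 0, -1, 0, 0, 0, 0.3], [40, 0, -1, 0, 0, 0, 0.3]],
  ],
)

```text
time_s: 7.3
ee_pos: [0.5786, 0.2641, 0.1945]
eef_rot: [0.295, 0.644, -0.298, 0.64]
contact_force: [-0.1, -0.7, -1.9]
width: 0.437
```

Run:
```python
from h import *
o=arm.get_obs();print(o['time_s'],o['ee_pos'],o['contact_force'],o['ft_torque'],o['width']);print(seat(o,.188))
```

```text
7.3 [0.57864715 0.26410859 0.1944558 ] [-0.06165588 -0.67005613 -1.89391869] [ 0.05120472 -0.16109095 -0.03851227] 0.43698263888014666
(array([18.9,  1.9,  0.8]), array([-0.0014, -0.0023,  0.0055]))
```

Call:
drive_tool(
  steps=[
    [[6, 1, 0, 0, 0, 0, 0.3], [11, 1, 0, 0, 0, 0, 0.3], [15, 1, 0, 0, 0, 0, 0.3], [17, 1, 0, 0, 0, 0, 0.3]],
  ],
)

```text
time_s: 7.8
ee_pos: [0.5792, 0.2647, 0.1772]
eef_rot: [0.295, 0.644, -0.298, 0.64]
contact_force: [1.0, 0.1, -0.8]
width: 0.443
```

Run:
```python
from h import *
o=arm.get_obs();print(o['time_s'],o['ee_pos'],o['contact_force'],o['ft_torque'],o['width']);print(seat(o,.188))
```

```text
7.8 [0.57923881 0.2647275  0.17720308] [ 0.96901209  0.11098186 -0.84297145] [-0.02749864 -0.15464695 -0.02179035] 0.44288580147367107
(array([1.7, 0.9, 0.9]), array([-0.0013, -0.0024,  0.0057]))
```

It's on the spindle with no side force. Now down the last 2 mm until it touches the collar.

Call:
drive_tool(
  steps=[
    [[2, 0, 0, 0, 0, 0, 0.3], [3, 0, 0, 0, 0, 0, 0.3], [3, 0, 0, 0, 0, 0, 0.3]],
  ],
)

```text
time_s: 8.18
ee_pos: [0.5794, 0.2647, 0.1756]
eef_rot: [0.295, 0.643, -0.298, 0.641]
contact_force: [-4.0, -0.4, 3.9]
width: 0.437
```

Run:
```python
from h import *
o=arm.get_obs();print(o['time_s'],o['ee_pos'],o['contact_force'],o['ft_torque'],o['width']);print(seat(o,.188))
```

```text
8.175 [0.57941346 0.26474948 0.17564218] [-3.99047145 -0.38697818  3.93703784] [-0.24036688  0.55400881  0.0580075 ] 0.43737077595497453
(array([0.1, 0.8, 0.8]), array([-0.0013, -0.002 ,  0.005 ]))
```

The force now pushes up at the expected height, so it's home. Releasing.

Call:
drive_tool(
  steps=[
    [[0, 0, 0, 0, 0, 0, 0.55], [0, 0, 0, 0, 0, 0, 0.65], [0, 0, 0, 0, 0, 0, 0.65], [-30, 0, 0, 0, 0, 0, 0.7], [-80, 0, 0, 0, 0, 0, 0.7]],
  ],
)

```text
time_s: 8.8
ee_pos: [0.5785, 0.2644, 0.2534]
eef_rot: [0.294, 0.645, -0.299, 0.639]
contact_force: [0.8, 0.9, 0.7]
width: 0.696
```

Call:
drive_tool(
  steps=[
    [[-40, 0, 50, 0, 0, 0, 0.7], [-60, 0, 100, 0, 0, 0, 0.7], [-60, 0, 120, 0, 0, 0, 0.7], [-60, 0, 120, 0, 0, 0, 0.7]],
  ],
)

```text
time_s: 9.3
ee_pos: [0.6569, 0.1725, 0.311]
eef_rot: [0.294, 0.645, -0.3, 0.638]
contact_force: [-0.3, 0.3, -1.4]
width: 0.702
```

Run:
```python
from h import *
o=arm.get_obs();print(o['time_s'],o['ee_pos'],o['contact_force'],o['width'])
for n in('wrist','scene','top'):
    d=grab(n);c=d['color'];P=cloud(d)
    if n=='scene':c=cv2.resize(c[120:260,330:480],None,fx=4,fy=4,interpolation=cv2.INTER_CUBIC)
    cv2.imwrite(f'pics/{n}5.png',c)
    m=(P[...,2]>.18)&(P[...,2]<.215)&(np.hypot(P[...,0]-.5794,P[...,1]-.2644)<.075)&(d['range_z']>0)
    w=P[m];print(n,len(w),cv2.minAreaRect(w[:,:2].astype(np.float32)*1000))
    b=m&(c[...,0]>c[...,2].astype(int)+30) if n!='scene' else m
    t=P[b&(P[...,2]>.195)]
    if len(t)>20:
        A=np.c_[t[:,:2]-t[:,:2].mean(0),np.ones(len(t))];k=np.linalg.lstsq(A,t[:,2],rcond=None)[0];print(' top z',np.median(t[:,2]),'tilt',np.degrees(np.hypot(*k[:2])))
    if n=='top':
        w,_=handle(d,(.4445,-.11),r=.08);print('yellow',cv2.minAreaRect(w[:,:2].astype(np.float32)*1000))
```

```text
9.3 [0.65693757 0.17252186 0.3110211 ] [-0.28552531  0.3371406  -1.41292907] 0.7018156922577494
wrist 4705 ((586.037841796875, 255.70603942871094), (42.119712829589844, 106.20635986328125), 40.549102783203125)
 top z 0.20678237000866917 tilt 0.40232923152463207
scene 402 ((580.189208984375, 262.71392822265625), (42.83761215209961, 129.93359375), 41.73889923095703)
 top z 0.2011978277777719 tilt 4.267588301583023
top 0 ((0.0, 0.0), (0.0, 0.0), 0.0)
yellow ((445.893798828125, -110.21183013916016), (128.6678924560547, 41.699668884277344), 89.974853515625)
```

View pics/wrist5.png

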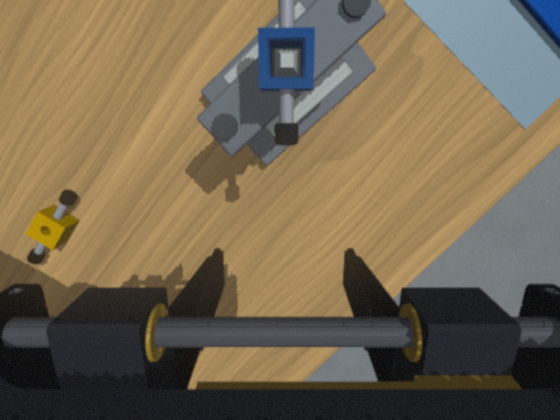

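View pics/scene5.png

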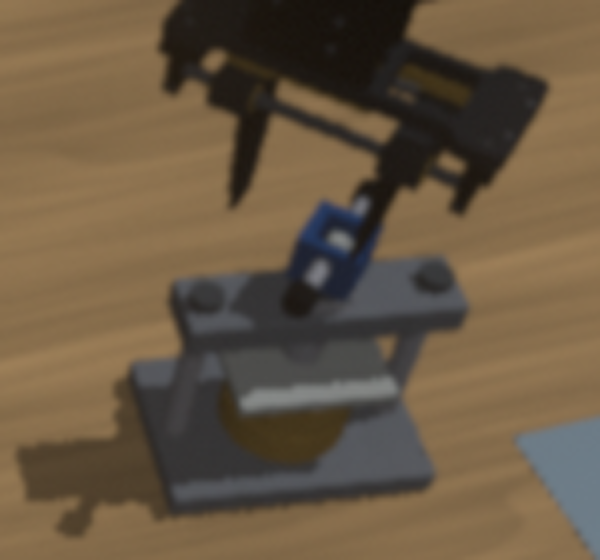

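View pics/top5.png

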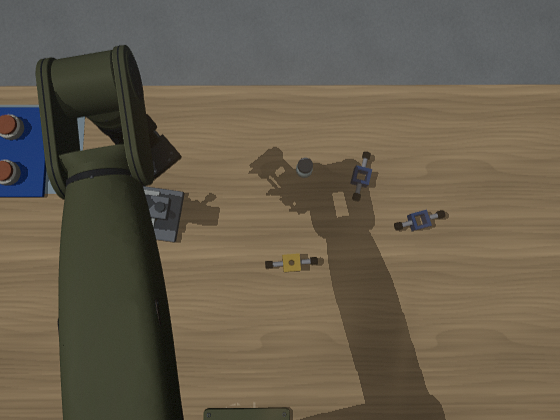

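The hub at (286,58) in the wrist view is seated on the spindle. Its top is at 206.8 mm (206 expected) and its tilt is 0.4°. The yellow handle and jar have not moved, and the gripper is clear. Handing in.

```bash
python3 -c "
from bench import arm
print(arm.close_job())"
```

```text
the job is handed in; nothing more can be done
None
```

The blue square-hole handle nearest the base is home on the spindle and released, and I handed the job in after about 9.5 s of the 38 s allowed. I gripped it across its bare faces, re-gripping once 5 mm lower before lifting. I turned it to match the spindle, lowered it until it met the collar with only a few newtons of force, opened the fingers and backed off.

**Last checks:**
- **Seating:** in the wrist view the hub top is at 206.8 mm (206 expected), tilted 0.4°, with the spindle tip visible inside the hole. The scene camera puts the handle within about 2 mm of the spindle's axis.
- **Left alone:** the yellow handle measured at the same place as at the start. I compared the jar only by eye, at the same pixel as before.
- **Robot:** the gripper is clear of everything, with force readings near zero.

**Checks that failed or disagreed:**
- The arm hid the handle from the top camera, so that check gave nothing.
- The scene camera's tilt fit of 4.3° took in the bars and spindle tip as well as the hub, so I set it aside.
- The spindle's angle read between 39° and 44° depending on the edge used. I used 40.5°, and it went on without side force.

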